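Steam three rolls: load the drawer, hold the steam dial at its third stop

TASK

Steam three long rolls for a sandwich order: one already lies in the open drawer of the steel roll steamer, so add long rolls from the bread board until exactly three lie flat in it, none on top of another, and push the drawer fully home. Only once it is shut, turn the steam dial on top clockwise past its first two click stops to the third (the three dots) and keep holding it there against its return spring: the steam runs only while the dial is held, so finish while still holding it there, not letting go. Leave the long roll that is left over, the round buns and everything else on the counter where they are.

Things in the scene. Friction and masses are not known exactly. Their poses are not given: they have to be found in the camera images.
- roll1: long bread roll (small baguette shape, tapered ends, three slashes), 100 mm long, 46 mm wide, 42 mm high, rigid, about 60 g; the sides are nearly straight over the middle 60 mm. This one already lies in the drawer, at its left-hand end seen from the robot, along the steamer's x; leave it there. Origin: centre of its flat underside; x along its length, z up
- roll2: long bread roll (small baguette shape, tapered ends, three slashes), 100 mm long, 46 mm wide, 42 mm high, rigid, about 60 g; the sides are nearly straight over the middle 60 mm. One of three on the bread board among three round buns. Origin: centre of its flat underside; x along its length, z up
- roll3: long bread roll (small baguette shape, tapered ends, three slashes), 100 mm long, 46 mm wide, 42 mm high, rigid, about 60 g; the sides are nearly straight over the middle 60 mm. One of three on the bread board among three round buns. Origin: centre of its flat underside; x along its length, z up
- roll4: long bread roll (small baguette shape, tapered ends, three slashes), 100 mm long, 46 mm wide, 42 mm high, rigid, about 60 g; the sides are nearly straight over the middle 60 mm. One of three on the bread board among three round buns. Origin: centre of its flat underside; x along its length, z up
- bun1: round bun, 68 mm across, 42 mm high, on the bread board among the long rolls; not part of the order, leave it. Origin: centre of its underside
- bun2: round bun, 68 mm across, 42 mm high, on the bread board among the long rolls; not part of the order, leave it. Origin: centre of its underside
- bun3: round bun, 68 mm across, 42 mm high, on the bread board among the long rolls; not part of the order, leave it. Origin: centre of its underside
- board: wooden bread board, fixed, 260 x 345 x 18 mm; the six pieces of bread lie on it in two rows of three. Origin: centre of its underside, on the counter
- steamer: stainless roll steamer, fixed, 300 mm deep (x), 380 mm wide (y), flat top deck 190 mm above the counter. Origin: centre of its underside; its front faces its own -x, towards the robot, 150 mm from the origin. The drawer comes out of the front; the dial is on the deck near the front, at the robot's right. Nothing else on the deck is within 110 mm of the dial's axis or higher than 20 mm
- drawer (a joint): how far the steamer's drawer is out, m: 0 fully home (end stop), 0.125 to 0.135 at the start, 0.135 fully out. It slides along the steamer's x axis with about 2.5 N of friction and stays where it is left
- drawer_in (a point): centre of the drawer's inner floor, moving with it, 90 mm above the counter; axes as the steamer's (+x = the way it closes). Inside it measures 125 mm along x, 300 mm along y, walls 55 mm high; its front panel rises 82 mm above the floor, outer face 74 mm in front of this point. With the drawer out, the steamer's face (190 mm high) stands right behind its rear wall
- drawer_handle (a point): middle of the drawer's black bar handle, a round bar 11 mm thick and 140 mm long along y, standing 35 mm out from the drawer's front panel, 150 mm above the counter, 40 mm below the steamer's deck. Axes as the steamer's: pushing on it along +x closes the drawer
- dial (a joint): angle of the black steam dial, rad: 0 off, growing clockwise seen from above; click stops at 0.42 (one dot), 0.84 (two dots) and 1.26 (three dots), end stop just beyond at 1.32. The return spring (about 0.07 N m at off, 0.15 N m at the third stop, clicks adding up to about 0.05 N m) always brings it back to off when let go
- dial_grip (a point): centre of the dial's upright grip bar, on the dial's axis and turning with it: bar 60 mm long, 14 mm wide, from 11 to 37 mm above the deck, this point 24 mm above the deck; x along the bar, its -x end carries the white pointer line, z up. Below the bar is a round skirt 62 mm across, its top 11 mm above the deck
- tongs: bread tongs standing or lying on the counter, a bystander; leave it. Origin: centre of its underside
- jar: jam jar standing or lying on the counter, a bystander; leave it. Origin: centre of its underside
- mug: mug standing or lying on the counter, a bystander; leave it. Origin: centre of its underside
- bowl: bowl standing or lying on the counter, a bystander; leave it. Origin: centre of its underside
- brush: crumb brush standing or lying on the counter, a bystander; leave it. Origin: centre of its underside

How it is judged:
On the way, in this order (a step that is already met when the one before it is completed fails the run):
1. exactly three long rolls lie flat in the open drawer ((((x of roll1 in the frame of drawer_in between -0.045 and 0.045 m and y of roll1 in the frame of drawer_in between -0.14 and 0.14 m and z of roll1 in the frame of drawer_in between -0.008 and 0.02 m) and (x of roll3 in the frame of drawer_in between -0.045 and 0.045 m and y of roll3 in the frame of drawer_in between -0.14 and 0.14 m and z of roll3 in the frame of drawer_in between -0.008 and 0.02 m) and (x of roll4 in the frame of drawer_in between -0.045 and 0.045 m and y of roll4 in the frame of drawer_in between -0.14 and 0.14 m and z of roll4 in the frame of drawer_in between -0.008 and 0.02 m) and distance of roll2 from where it was at the start of the episode below 0.04 m) or ((x of roll1 in the frame of drawer_in between -0.045 and 0.045 m and y of roll1 in the frame of drawer_in between -0.14 and 0.14 m and z of roll1 in the frame of drawer_in between -0.008 and 0.02 m) and (x of roll2 in the frame of drawer_in between -0.045 and 0.045 m and y of roll2 in the frame of drawer_in between -0.14 and 0.14 m and z of roll2 in the frame of drawer_in between -0.008 and 0.02 m) and (x of roll4 in the frame of drawer_in between -0.045 and 0.045 m and y of roll4 in the frame of drawer_in between -0.14 and 0.14 m and z of roll4 in the frame of drawer_in between -0.008 and 0.02 m) and distance of roll3 from where it was at the start of the episode below 0.04 m) or ((x of roll1 in the frame of drawer_in between -0.045 and 0.045 m and y of roll1 in the frame of drawer_in between -0.14 and 0.14 m and z of roll1 in the frame of drawer_in between -0.008 and 0.02 m) and (x of roll2 in the frame of drawer_in between -0.045 and 0.045 m and y of roll2 in the frame of drawer_in between -0.14 and 0.14 m and z of roll2 in the frame of drawer_in between -0.008 and 0.02 m) and (x of roll3 in the frame of drawer_in between -0.045 and 0.045 m and y of roll3 in the frame of drawer_in between -0.14 and 0.14 m and z of roll3 in the frame of drawer_in between -0.008 and 0.02 m) and distance of roll4 from where it was at the start of the episode below 0.04 m)) and value of joint drawer above 0.09 m), for 0.3 s.
2. the drawer is pushed fully home (value of joint drawer below 0.006 m), for 0.2 s.
3. the steam dial is turned to its third stop and held (value of joint drawer below 0.006 m and value of joint dial above 1.12 rad and contact force between the fingers and dial above 1 N), for 0.4 s.
At the end, for the whole second after the job is handed in: Three long rolls lie flat on the drawer's floor (undersides within 20 mm of it), the one left over is within 40 mm of its start; the drawer is home within 6 mm; the fingers press on the dial (over 1 N) and hold it still at the third stop (above 1.12 rad) through the last second (all of step 3 and (((x of roll1 in the frame of drawer_in between -0.045 and 0.045 m and y of roll1 in the frame of drawer_in between -0.14 and 0.14 m and z of roll1 in the frame of drawer_in between -0.008 and 0.02 m) and (x of roll3 in the frame of drawer_in between -0.045 and 0.045 m and y of roll3 in the frame of drawer_in between -0.14 and 0.14 m and z of roll3 in the frame of drawer_in between -0.008 and 0.02 m) and (x of roll4 in the frame of drawer_in between -0.045 and 0.045 m and y of roll4 in the frame of drawer_in between -0.14 and 0.14 m and z of roll4 in the frame of drawer_in between -0.008 and 0.02 m) and distance of roll2 from where it was at the start of the episode below 0.04 m) or ((x of roll1 in the frame of drawer_in between -0.045 and 0.045 m and y of roll1 in the frame of drawer_in between -0.14 and 0.14 m and z of roll1 in the frame of drawer_in between -0.008 and 0.02 m) and (x of roll2 in the frame of drawer_in between -0.045 and 0.045 m and y of roll2 in the frame of drawer_in between -0.14 and 0.14 m and z of roll2 in the frame of drawer_in between -0.008 and 0.02 m) and (x of roll4 in the frame of drawer_in between -0.045 and 0.045 m and y of roll4 in the frame of drawer_in between -0.14 and 0.14 m and z of roll4 in the frame of drawer_in between -0.008 and 0.02 m) and distance of roll3 from where it was at the start of the episode below 0.04 m) or ((x of roll1 in the frame of drawer_in between -0.045 and 0.045 m and y of roll1 in the frame of drawer_in between -0.14 and 0.14 m and z of roll1 in the frame of drawer_in between -0.008 and 0.02 m) and (x of roll2 in the frame of drawer_in between -0.045 and 0.045 m and y of roll2 in the frame of drawer_in between -0.14 and 0.14 m and z of roll2 in the frame of drawer_in between -0.008 and 0.02 m) and (x of roll3 in the frame of drawer_in between -0.045 and 0.045 m and y of roll3 in the frame of drawer_in between -0.14 and 0.14 m and z of roll3 in the frame of drawer_in between -0.008 and 0.02 m) and distance of roll4 from where it was at the start of the episode below 0.04 m)) and velocity of joint dial between -0.2 and 0.2 rad/s); the arm keeps its last pose, push and grip.
It fails at once if the steam dial is turned while the drawer is open (value of joint dial above 0.25 rad and value of joint drawer above 0.02 m).
It fails at once if a round bun is moved more than 40 mm (distance of any of bun1, bun2, bun3 from where it was at the start of the episode above 0.04 m).
It fails at once if something else on the counter is moved more than 40 mm (distance of any of tongs, jar, mug, bowl, brush from where it was at the start of the episode above 0.04 m).
It also fails if it takes over 67 s, if anything falls off the work surface, if the arm or the gripper's body presses on something with over 40 N, if the wrist force passes 120 N, or if a joint passes its speed limit or range.

ROBOT

A 6-joint arm with a two-finger parallel gripper is mounted at the origin on the work surface. World frame = base frame: x ahead of the robot, y to its left, z up, the work surface at z = 0. Lengths are in m, angles in rad, forces in N, time in s.
With the tool pointing down it reaches from about 0.275 to 1 m from the base axis. Payload 8.4 kg.
Tool frame: the origin (TCP) lies midway between the tips of the shut fingers; the grasp point (between the pads) lies 19 mm behind it (ctrl.pinch_z is the distance from the TCP to the grasp point, in m); z points along the fingers, y is the line along which they close (so a half turn about z gives the same grasp; the last joint's range is limited). The gripper opens to 85 mm and grips with 20 to 120 N. Pads are 22 mm wide; open, the fingers measure 114 mm over their backs; the gripper's body (76 mm by 85 mm) begins 54 mm behind the grasp point. The pads swing forward as they close: fully open they stand 13 mm farther back than shut.
Start: joints at [-1.258, 0.353, 1.633, -0, 1.155, -0.002], TCP at [0.194, -0.594, 0.21] pointing down, gripper open.
Joint ranges: [-2.63, 2.63], [-0.92, 2.1], [0.06, 2.66], [-1.3, 4.44], [0, 2.69], [-3.02, 3.02]. Speed limits (rad/s): [2.22, 2.22, 2.79, 3.14, 3.14, 3.14].

INTERFACE

Orientations are given as a 3x3 rotation matrix whose columns are the frame's x, y, z axes.
In Python, from rig import readout, viewer, workorder, models, ctrl gives the robot as it stands.
- The arm moves only by the tool pendant, called after ">>>" by a JSON object that holds its "name" and its "arguments", one argument or row to a line. Schema: {"type":"object","properties":{"deltas":{"type":"array","items":{"type":"array","items":{"type":"array","items":{"type":"number"},"minItems":6,"maxItems":6},"minItems":1,"maxItems":20},"minItems":1,"maxItems":1},"finger_gap":{"type":"number"},"grip_n":{"type":"number"},"only":{"type":"string"},"quiet":{"type":"boolean"},"lines":{"type":"string"}},"required":["deltas"],"additionalProperties":false}. deltas is a list that holds a single list of rows (three levels of brackets), with 1 to 20 rows, each of 6 numbers: dx, dy, dz in m, then a rotation vector rx, ry, rz in rad; each row shifts and turns the commanded pose from where the row before left it, along the tool's axes as they then stand; what a row does not reach is not made up. A row lasts 1/10 s, in which the tool goes at most 0.05 m and 0.15 rad, less where a joint would pass 70% of its speed; a pose out of reach is approached as far as the arm can. finger_gap is the finger opening in m, set as the call begins (left out keeps the last). The fingers move at their own pace and stop on an object; grip_n is the grip in N (left out, the last holds). Time passes only in rows, so rows that do not move let the fingers close. The tool returns the time, the measured TCP pose, the force, the opening and the grip force at its end. only (a regular expression) keeps the lines of the reply that match it, lines (a string "A,B") keeps lines A to B, and quiet returns only ok. Input that does not fit is refused with a message, and nothing moves.
- readout.state(): the state, without advancing time (a new reading comes with each control period).
- viewer.grab_frame(name): name is "side" or "top" or "wrist"; returns the picture (480x640x3 uint8, blue, green, red); there is no depth.
- viewer.camera_params(name): a dict with "mtx" (3x3 intrinsics, pixels), "D" ([k1, k2, p1, p2, k3] as OpenCV has them; the pictures are not rectified), "R" (3x3) and "t" (3): a world point X has camera coordinates R X + t. Camera axes: x right, y down, z forward; pixel columns grow to the right and rows downward; lengths in m; the calibration is good to about 2 mm. A picture is of the moment at which its call begins: read the wrist's pose just before it. camera_params takes no time and is no camera call; for the wrist camera it gives the pose at the moment of the call.
- workorder.sign_off(): hands the job in; it is judged then, once.
Trained networks look in the newest picture that a camera, given by its name, has taken for a name from the list of things; names that differ only in an ending like _2 or _b are one class to them, and where a whole thing is asked for, a point or a joint stands for the part that bears it (a point fixed in the world has none). Each returns a list of dicts, best first, with "conf" (0 to 1); they miss things now and then, are a little off and sometimes report something else, mostly with a low value. They report only what shows in the picture. A call takes as long as a camera call.
- models.boxes_of(target, camera): "rect" ([left, top, right, bottom] in pixels, round what is visible of it).
- models.place_of(target, camera): "centre" ([row, column] in pixels: a listed point, or the origin of a listed thing).
The state is a dict: "clock": time; "q": joint angles; "dq": joint speeds; "joint_torque": joint torques, N m; "position": TCP position; "orientation": TCP orientation; "ft_force": force on the tool from outside, world axes, zero at the start; "ft_torque": the same for the moment, N m; "grip_width": finger opening in m; "grip_force": force on a finger pad.
Only numpy, scipy, OpenCV 4.12 (cv2) and the standard library are available. Lean on these libraries where they do the work, as an engineer would, in place of code of your own. Each camera call takes 0.05 s, during which the arm holds its last target. There are 200 camera calls.

## Working session

There is one attempt and no reset: what is moved stays moved. The work goes in short steps, Python scripts to look and compute and a tool call to move; the robot and the scene stay as the last step left them, time stands still between calls to the robot, and variables do not carry over. Pictures are saved under pics/ and viewed, at most 10 in all, crops included, and the job is handed in when it is done.

```bash
mkdir -p pics; ls; python3 - <<'E'
from rig import readout, viewer, models, ctrl
import cv2, numpy as np
s=readout.state(); print(s['clock'],s['position'],s['orientation'],ctrl.pinch_z)
for c in ['top','side']:
    cv2.imwrite(f'pics/{c}0.png',viewer.grab_frame(c))
    p=viewer.camera_params(c); print(c,(-np.array(p['R']).T@p['t']).round(3))
    for t in ['roll1','bun1','steamer','drawer_in','drawer_handle','dial_grip','board','tongs','jar','mug','bowl','brush']:
        print(t,[(np.round(d['centre']).tolist(),round(d['conf'],2)) for d in models.place_of(t,c)][:6])
E
```

```text
pics
0.0 [ 0.19333554 -0.59377704  0.20935674] [[ 9.50856726e-01  3.09630846e-01 -4.75516091e-04]
 [ 3.09631209e-01 -9.50855764e-01  1.35314048e-03]
 [-3.31731854e-05 -1.43387735e-03 -9.99998971e-01]] 0.0187
top [0.336 0.056 1.57 ]
roll1 [([240.0, 225.0], 0.93), ([249.0, 391.0], 0.74), ([243.0, 467.0], 0.67), ([294.0, 400.0], 0.59)]
bun1 [([287.0, 469.0], 0.95), ([189.0, 299.0], 0.69), ([250.0, 424.0], 0.61), ([293.0, 431.0], 0.59)]
steamer []
drawer_in [([246.0, 261.0], 0.9), ([173.0, 387.0], 0.16)]
drawer_handle [([284.0, 253.0], 0.75)]
dial_grip [([195.0, 300.0], 0.64)]
board [([267.0, 427.0], 0.65)]
tongs [([287.0, 167.0], 0.59), ([182.0, 435.0], 0.43)]
jar [([170.0, 386.0], 0.91)]
mug [([238.0, 156.0], 0.72)]
bowl [([184.0, 436.0], 0.64), ([173.0, 385.0], 0.17)]
brush [([326.0, 252.0], 0.83)]
side [0.459 1.217 1.161]
roll1 [([224.0, 325.0], 0.9), ([189.0, 322.0], 0.88), ([329.0, 307.0], 0.87), ([225.0, 372.0], 0.74)]
bun1 [([206.0, 368.0], 0.84), ([186.0, 361.0], 0.79), ([206.0, 324.0], 0.78), ([214.0, 347.0], 0.49)]
steamer []
drawer_in [([299.0, 316.0], 0.77), ([187.0, 318.0], 0.41)]
drawer_handle [([292.0, 359.0], 0.69)]
dial_grip [([226.0, 273.0], 0.74)]
board [([212.0, 342.0], 0.76)]
tongs [([419.0, 354.0], 0.6), ([229.0, 273.0], 0.48)]
jar []
mug [([424.0, 291.0], 0.8), ([336.0, 402.0], 0.23), ([226.0, 325.0], 0.17)]
bowl [([201.0, 269.0], 0.65)]
brush [([336.0, 399.0], 0.78)]
```

```bash
python3 -c "
import cv2
i=cv2.imread('pics/top0.png')[140:350,130:510]; cv2.imwrite('pics/top0c.png',cv2.resize(i,None,fx=2.1,fy=2.1,interpolation=2))"
```

```text
(no output)
```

View pics/top0c.png

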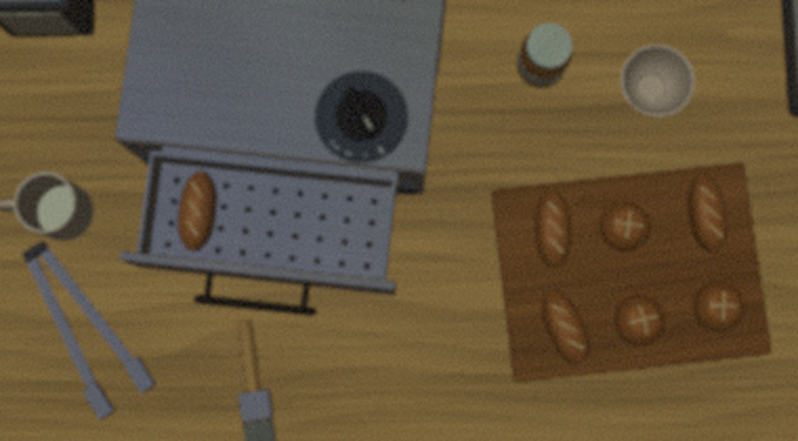

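View pics/side0.png

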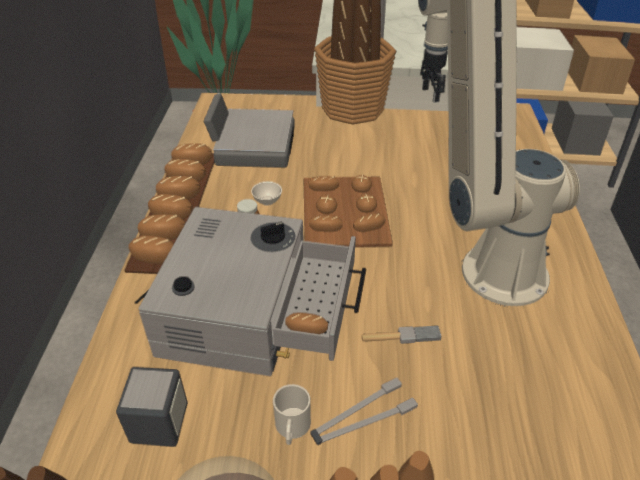

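```bash
cat > h.py <<'E'
from rig import readout, viewer, models, ctrl
import cv2, numpy as np
def ray(c,uv,p=None):
    p=p or viewer.camera_params(c); K=np.array(p['mtx']);R=np.array(p['R']);t=np.array(p['t'])
    n=cv2.undistortPoints(np.array([[uv]],float),K,np.array(p['D'],float))[0,0]
    return -R.T@t, R.T@np.array([n[0],n[1],1])
def at(c,uv,z,p=None):
    o,d=ray(c,uv,p); return (o+d*(z-o[2])/d[2])[:2]
def tri(uv1,uv2,c1='top',c2='side'):
    A=[];b=[]
    for c,uv in((c1,uv1),(c2,uv2)):
        o,d=ray(c,uv); d/=np.linalg.norm(d); P=np.eye(3)-np.outer(d,d); A.append(P); b.append(P@o)
    return np.linalg.solve(sum(A),sum(b))
def togo(x,y,z,yaw):
    "tool-frame shift and turn about z to reach TCP xyz, tool down, tool x along yaw (mod pi)"
    s=readout.state(); R=np.array(s['orientation']); c=np.arctan2(R[1,0],R[0,0])
    d=(yaw-c+np.pi/2)%np.pi-np.pi/2
    sh=R.T@(np.array([x,y,z])-s['position'])
    print('clock %.2f shift(tool) %s rotz(tool) %.3f  q6 %.2f'%(s['clock'],sh.round(4),-d,s['q'][5]))
E
python3 - <<'E'
from h import *
f=lambda x,y:(130+x/2.1-.26,140+y/2.1-.26)
for n,a,b in [('A',(548,187),(557,265)),('B',(701,178),(714,250)),('C',(547,290),(584,362))]:
    a=at('top',f(*a),.036);b=at('top',f(*b),.036); print(n,(a+b)/2,np.linalg.norm(a-b),np.arctan2(*(a-b)[::-1]))
for n,uv,z in [('A',(391,249),.018),('B',(467,243),.018),('C',(400,294),.018),('roll1',(225,240),.09),('bun',(424,250),.018),('bun',(431,293),.018),('bun',(469,287),.018)]: print(n,at('top',uv,z))
for n,uv,z in [('A',(325,224),.018),('B',(322,189),.018),('C',(372,225),.018),('roll1',(307,329),.09)]: print('side',n,at('side',uv,z))
print('drawer',tri((261,246),(316,299)),at('top',(261,246),.09),at('side',(316,299),.09))
print('handle',tri((253,284),(359,292)),at('top',(253,284),.15),at('side',(359,292),.15))
print('dial',tri((300,195),(273,226)),at('top',(300,195),.214),at('side',(273,226),.214))
for n,a,b,z in [('handlebar',(315,311),(197,299),.15),('panel top front',(393,290),(124,258),.172),('deck front',(424,182),(118,138),.19)]:
    a=at('top',f(*a),z);b=at('top',f(*b),z); d=b-a; print(n,(a+b)/2,np.linalg.norm(d),np.arctan2(-d[0],d[1]))
E
```

```text
A [ 0.52518637 -0.1478683 ] 0.10499871554951003 0.07918132211149444
B [ 0.53748802 -0.35468942] 0.0977276556195046 0.12565748552506104
C [ 0.39240326 -0.16026319] 0.10537585091437071 0.4434389432307361
A [ 0.52260374 -0.14492942]
B [ 0.5357741  -0.36032742]
C [ 0.3955509  -0.16570352]
roll1 [0.5465671  0.31167958]
bun [ 0.51806734 -0.23793792]
bun [ 0.39676574 -0.25239891]
bun [ 0.41155854 -0.35944745]
side A [ 0.52255232 -0.16950321]
side B [ 0.5417411  -0.34966016]
side C [ 0.37912446 -0.17346516]
side roll1 [0.54091207 0.3104377 ]
drawer [0.52686885 0.21421938 0.0924763 ] [0.52845165 0.21442069] [0.52577213 0.21212059]
handle [0.42217333 0.23019289 0.14036084] [0.42274912 0.22891725] [0.42137672 0.2396717 ]
dial [0.63749096 0.10249118 0.2290082 ] [0.63909311 0.10304571] [0.64213027 0.08404939]
handlebar [0.42031014 0.23247826] 0.14517812619701403 -0.1187078496275257
panel top front [0.4563538  0.22700734] 0.32769140452137097 -0.13626287883347477
deck front [0.59243886 0.20963523] 0.3741008607687964 -0.16312578709884018
```

```bash
python3 -c "
from h import *
togo(.45,-.155,.26,.08)"
```

```text
clock 1.30 shift(tool) [ 0.3799 -0.3383 -0.0499] rotz(tool) 0.235  q6 -0.00
```

>>> {"name": "pendant", "arguments": {
  "deltas": [
    [[0.035,-0.031,-0.004,0,0,0],[0.035,-0.031,-0.005,0,0,0],[0.035,-0.031,-0.005,0,0,0],[0.035,-0.031,-0.005,0,0,0],[0.035,-0.031,-0.005,0,0,0],[0.035,-0.031,-0.005,0,0,0],[0.035,-0.031,-0.005,0,0,0],[0.035,-0.031,-0.005,0,0,0],[0.035,-0.031,-0.005,0,0,0],[0.035,-0.031,-0.005,0,0,0],[0.03,-0.028,-0.001,0,0,0.118],[0,0,0,0,0,0.117],[0,0,0,0,0,0]]
  ],
  "finger_gap": 0.065,
  "grip_n": 40
}}

```text
clock: 2.6
position: [0.4507, -0.1542, 0.2602]
orientation: [[0.997, 0.081, 0.0], [0.081, -0.997, -0.0], [0.0, 0.0, -1.0]]
ft_force: [-0.3, -0.0, 0.3]
grip_width: 0.0649
grip_force: 0.0
```

```bash
python3 - <<'E'
from h import *
p=viewer.camera_params('wrist'); cv2.imwrite('pics/w1.png',viewer.grab_frame('wrist'))
for d in models.place_of('roll2','wrist'): print(d, at('wrist',d['centre'][::-1],.018,p))
for d in models.boxes_of('roll2','wrist'): print(d)
import pickle; pickle.dump(p,open('p1','wb'))
E
```

```text
{'centre': [138.4, 503.6], 'conf': 0.92} [ 0.53515353 -0.35482133]
{'centre': [136.7, 323.8], 'conf': 0.81} [ 0.51886767 -0.15275717]
{'centre': [247.9, 323.3], 'conf': 0.76} [ 0.38907734 -0.16306943]
{'rect': [488.1, 89.4, 540.6, 187.0], 'conf': 0.94}
{'rect': [296.9, 208.0, 347.7, 292.2], 'conf': 0.93}
{'rect': [298.4, 84.9, 344.7, 183.3], 'conf': 0.58}
```

View pics/w1.png

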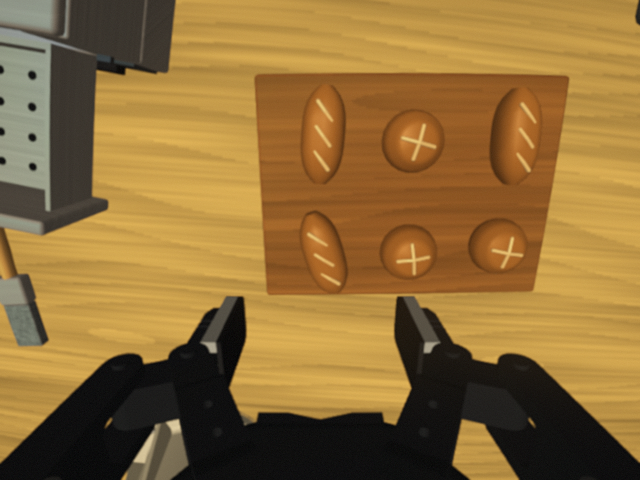

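```bash
python3 - <<'E'
from h import *
import pickle; p=pickle.load(open('p1','rb'))
for n,a,b in [('A',(326,85),(320,184)),('C',(311,211),(336,291))]:
    a=at('w',a,.033,p);b=at('w',b,.033,p); print(n,(a+b)/2,np.linalg.norm(a-b),np.arctan2(*(a-b)[::-1]))
togo(.522,-.152,.035,.06)
E
```

```text
A [ 0.51964083 -0.15155388] 0.10260547915441284 0.02058816587486966
C [ 0.38857537 -0.16374218] 0.10395265812223614 0.37046443364335263
clock 2.75 shift(tool) [0.0722 0.0022 0.225 ] rotz(tool) 0.022  q6 1.15
```

>>> {"name": "pendant", "arguments": {
  "deltas": [
    [[0.035,0.001,0.03,0,0,0],[0.035,0.0015,0.03,0,0,0.045],[0,0,0.048,0,0,0],[0,0,0.048,0,0,0],[0,0,0.048,0,0,0],[0,0,0.034,0,0,0],[0,0,0,0,0,0]]
  ],
  "finger_gap": 0.065,
  "grip_n": 40
}}

```text
clock: 3.45
position: [0.5162, -0.1522, 0.0179]
orientation: [[0.999, 0.035, -0.008], [0.035, -0.999, 0.002], [-0.008, -0.003, -1.0]]
ft_force: [-0.6, 0.6, 0.7]
grip_width: 0.0651
grip_force: 0.0
```

>>> {"name": "pendant", "arguments": {
  "deltas": [
    [[0,0,0,0,0,0],[0,0,0,0,0,0],[0,0,0,0,0,0],[0,0,0,0,0,0]]
  ],
  "finger_gap": 0,
  "grip_n": 40
}}

```text
clock: 3.85
position: [0.5213, -0.1526, 0.0237]
orientation: [[0.999, 0.035, 0.003], [0.035, -0.999, -0.001], [0.003, 0.001, -1.0]]
ft_force: [-0.0, -1.1, 5.8]
grip_width: 0.0442
grip_force: 41.2
```

>>> {"name": "pendant", "arguments": {
  "deltas": [
    [[0,0,-0.03,0,0,0],[0,0,-0.048,0,0,0],[0,0,-0.048,0,0,0],[0,0,-0.048,0,0,0],[0.002,-0.03,-0.026,0,0,0],[0.003,-0.048,0,0,0,0],[0.003,-0.048,0,0,0,0],[0.003,-0.048,0,0,0,0],[0.003,-0.048,0,0,0,0],[0.003,-0.048,0,0,0,0],[0.003,-0.048,0,0,0,0],[0.003,-0.048,0,0,0,0],[0,-0.008,0,0,0,0.088],[0,0,0,0,0,0.087],[0,0,0,0,0,0],[0,0,0,0,0,0]]
  ]
}}

```text
clock: 5.45
position: [0.5301, 0.2223, 0.2226]
orientation: [[0.991, -0.137, 0.001], [-0.137, -0.991, 0.0], [0.001, -0.0, -1.0]]
ft_force: [-0.6, -0.4, -1.7]
grip_width: 0.0442
grip_force: 41.2
```

```bash
python3 - <<'E'
from h import *
import pickle
p=viewer.camera_params('wrist'); cv2.imwrite('pics/w2.png',viewer.grab_frame('wrist')); pickle.dump(p,open('p2','wb'))
for d in models.place_of('drawer_in','wrist'): print(d, at('wrist',d['centre'][::-1],.09,p))
for d in models.place_of('dial_grip','wrist'): print(d, at('wrist',d['centre'][::-1],.214,p))
togo(.529,.222,.102,-.14)
E
```

```text
{'centre': [11.4, 566.3], 'conf': 0.92} [0.64296265 0.09560988]
clock 5.60 shift(tool) [-0.0013  0.0002  0.1204] rotz(tool) 0.001  q6 2.10
```

View pics/w2.png

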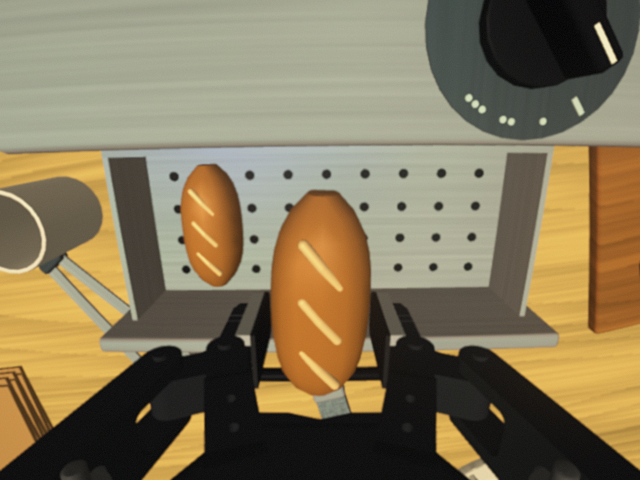

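```bash
python3 - <<'E'
from h import *
import pickle; p=pickle.load(open('p2','rb'))
a=at('w',(326,222),.09,p);print('ctr holes',a)
for u in [(174,176),(479,173),(186,268),(471,271)]: print(at('w',u,.09,p))
c=at('w',(212,224),.105,p);print('roll1',c)
for u in [(468,98),(475,103),(481,108),(503,120),(511,121),(543,121),(578,105)]: print(at('w',u,.19,p))
print('pointer',at('w',(600,25),.227,p),at('w',(614,62),.227,p))
E
```

```text
ctr holes [0.52842971 0.21751087]
[0.58583353 0.33902138]
[0.55317299 0.08415571]
[0.50317322 0.34955508]
[0.46444162 0.09194948]
roll1 [0.54369057 0.31105202]
[0.61141372 0.13241752]
[0.6084426  0.12873568]
[0.60551375 0.12555665]
[0.59789774 0.11360478]
[0.59685561 0.10917818]
[0.59479637 0.09125402]
[0.60104642 0.07161268]
pointer [0.63371185 0.08918297] [0.61832775 0.08204219]
```

>>> {"name": "pendant", "arguments": {
  "deltas": [
    [[-0.001,0,0.04,0,0,0],[0,0,0.045,0,0,0],[0,0,0.025,0,0,0],[0,0,0.0125,0,0,0],[0,0,0,0,0,0],[0,0,0,0,0,0]]
  ]
}}

```text
clock: 6.2
position: [0.5301, 0.2227, 0.1007]
orientation: [[0.99, -0.14, 0.001], [-0.14, -0.99, 0.001], [0.001, -0.001, -1.0]]
ft_force: [0.2, 0.5, -0.7]
grip_width: 0.0441
grip_force: 41.2
```

>>> {"name": "pendant", "arguments": {
  "deltas": [
    [[0,0,0,0,0,0],[0,0,0,0,0,0],[0,0,0,0,0,0]]
  ],
  "finger_gap": 0.062
}}

```text
clock: 6.5
position: [0.5298, 0.2229, 0.1007]
orientation: [[0.99, -0.14, 0.002], [-0.14, -0.99, 0.001], [0.002, -0.001, -1.0]]
ft_force: [0.0, -0.4, -0.5]
grip_width: 0.0619
grip_force: 0.0
```

>>> {"name": "pendant", "arguments": {
  "deltas": [
    [[0,0,-0.02,0,0,0],[0,0,-0.04,0,0,0],[0,0,-0.045,0,0,0],[0,0,-0.02,0,0,0],[0,0,0,0,0,0]]
  ]
}}

```text
clock: 7.0
position: [0.5312, 0.2235, 0.2288]
orientation: [[0.99, -0.14, 0.007], [-0.14, -0.99, 0.003], [0.006, -0.004, -1.0]]
ft_force: [0.1, -0.2, -0.4]
grip_width: 0.0621
grip_force: 0.0
```

```bash
python3 - <<'E'
from h import *
p=viewer.camera_params('wrist'); cv2.imwrite('pics/w3.png',viewer.grab_frame('wrist'))
for d in models.place_of('roll1','wrist'): print(d, at('wrist',d['centre'][::-1],.09,p))
togo(.389,-.1635,.3,.37)
E
```

```text
{'centre': [221.9, 322.1], 'conf': 0.83} [0.52933582 0.22251481]
{'centre': [224.5, 221.6], 'conf': 0.64} [0.5394813  0.31156826]
clock 7.10 shift(tool) [-0.0847  0.4018 -0.0755] rotz(tool) -0.510  q6 2.11
```

>>> {"name": "pendant", "arguments": {
  "deltas": [
    [[-0.0094,0.0446,0,0,0,0],[-0.0094,0.0446,0,0,0,0],[-0.0094,0.0446,0,0,0,0],[-0.0094,0.0446,0,0,0,0],[-0.0094,0.0446,0,0,0,0],[-0.0094,0.0446,0,0,0,0],[-0.0094,0.0446,0,0,0,0],[-0.0094,0.0446,0,0,0,0],[-0.0095,0.045,0,0,0,0],[0,0,0,0,0,-0.133],[0,0,0,0,0,-0.133],[0,0,0,0,0,-0.132],[0,0,0,0,0,-0.132],[0,0,0,0,0,0],[0,0,0,0,0,0]]
  ]
}}

```text
clock: 8.6
position: [0.3885, -0.1632, 0.2236]
orientation: [[0.926, 0.376, -0.002], [0.376, -0.926, 0.001], [-0.001, -0.001, -1.0]]
ft_force: [0.8, -0.5, -0.1]
grip_width: 0.0615
grip_force: 0.0
```

```bash
python3 - <<'E'
from h import *
p=viewer.camera_params('wrist'); cv2.imwrite('pics/w4.png',viewer.grab_frame('wrist'))
for d in models.boxes_of('roll1','wrist'): r=d['rect'];print(d, at('wrist',((r[0]+r[2])/2,(r[1]+r[3])/2),.035,p))
togo(.389,-.1635,.022,.39)
E
```

```text
{'rect': [298.4, 156.4, 343.4, 255.2], 'conf': 0.94} [ 0.38977655 -0.16304491]
{'rect': [525.7, 92.3, 597.5, 196.6], 'conf': 0.75} [ 0.53832655 -0.36073741]
clock 8.70 shift(tool) [0.0003 0.0004 0.202 ] rotz(tool) -0.003  q6 0.78
```

View pics/w4.png

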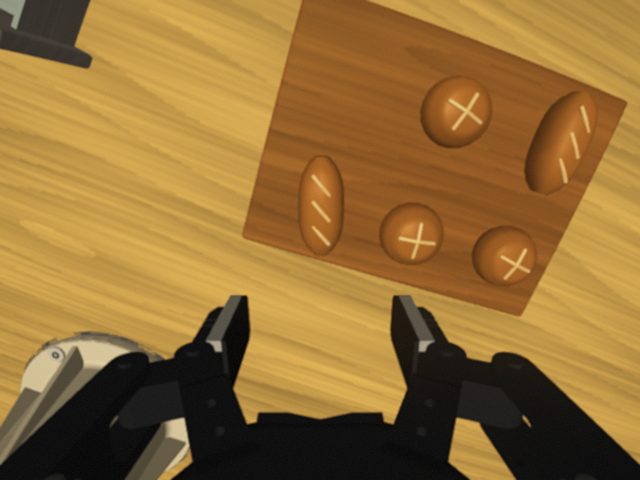

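The roll (321,205) is aligned with the fingers, and the nearest bun is at (411,233). Descend.

>>> {"name": "pendant", "arguments": {
  "deltas": [
    [[0,0,0.045,0,0,0],[0,0,0.048,0,0,0],[0,0,0.048,0,0,0],[0,0,0.04,0,0,0],[0,0,0.02,0,0,0],[0,0,0,0,0,0]]
  ]
}}

```text
clock: 9.3
position: [0.3869, -0.1625, 0.0211]
orientation: [[0.926, 0.378, -0.005], [0.378, -0.926, 0.002], [-0.004, -0.004, -1.0]]
ft_force: [0.3, 0.2, 0.7]
grip_width: 0.0621
grip_force: 0.0
```

>>> {"name": "pendant", "arguments": {
  "deltas": [
    [[0,0,0,0,0,0],[0,0,0,0,0,0],[0,0,0,0,0,0],[0,0,0,0,0,0]]
  ],
  "finger_gap": 0,
  "grip_n": 40
}}

```text
clock: 9.7
position: [0.39, -0.1638, 0.0246]
orientation: [[0.925, 0.38, 0.002], [0.38, -0.925, -0.001], [0.002, 0.002, -1.0]]
ft_force: [0.7, 0.2, -0.4]
grip_width: 0.044
grip_force: 40.7
```

>>> {"name": "pendant", "arguments": {
  "deltas": [
    [[0,0,-0.03,0,0,0],[0,0,-0.048,0,0,0],[0,0,-0.048,0,0,0],[0,0,-0.048,0,0,0],[0,0,-0.026,0,0,0],[0,0,0,0,0,0]]
  ]
}}

```text
clock: 10.3
position: [0.3915, -0.1645, 0.2281]
orientation: [[0.925, 0.38, 0.008], [0.38, -0.925, -0.003], [0.006, 0.006, -1.0]]
ft_force: [0.1, -1.1, -0.6]
grip_width: 0.0442
grip_force: 41.3
```

```bash
python3 -c "
from h import *
togo(.518,.138,.222,-.14)"
```

```text
clock 10.30 shift(tool) [ 0.2319 -0.2318  0.0061] rotz(tool) 0.530  q6 0.78
```

>>> {"name": "pendant", "arguments": {
  "deltas": [
    [[0.033,-0.033,0.001,0,0,0],[0.033,-0.033,0.001,0,0,0],[0.033,-0.033,0.001,0,0,0],[0.033,-0.033,0.001,0,0,0],[0.033,-0.033,0.001,0,0,0],[0.033,-0.033,0.001,0,0,0],[0.0335,-0.0335,0,0,0,0],[0,0,0,0,0,0.133],[0,0,0,0,0,0.133],[0,0,0,0,0,0.132],[0,0,0,0,0,0.132],[0,0,0,0,0,0],[0,0,0,0,0,0]]
  ]
}}

```text
clock: 11.6
position: [0.5149, 0.1385, 0.217]
orientation: [[0.991, -0.136, -0.001], [-0.136, -0.991, -0.0], [-0.001, 0.0, -1.0]]
ft_force: [0.3, 0.3, -0.8]
grip_width: 0.044
grip_force: 41.3
```

```bash
python3 -c "
from h import *
togo(.518,.138,.1015,-.14)"
```

```text
clock 11.60 shift(tool) [3.300e-03 1.000e-04 1.155e-01] rotz(tool) 0.004  q6 1.97
```

>>> {"name": "pendant", "arguments": {
  "deltas": [
    [[0.002,0,0.04,0,0,0],[0,0,0.042,0,0,0],[0,0,0.022,0,0,0],[0,0,0.012,0,0,0],[0,0,0,0,0,0],[0,0,0,0,0,0]]
  ]
}}

```text
clock: 12.2
position: [0.5179, 0.1385, 0.1024]
orientation: [[0.99, -0.139, 0.001], [-0.139, -0.99, 0.0], [0.001, -0.0, -1.0]]
ft_force: [-0.2, 0.2, -0.1]
grip_width: 0.0442
grip_force: 41.3
```

>>> {"name": "pendant", "arguments": {
  "deltas": [
    [[0,0,0,0,0,0],[0,0,0,0,0,0],[0,0,0,0,0,0]]
  ],
  "finger_gap": 0.060
}}

```text
clock: 12.5
position: [0.5179, 0.1385, 0.1025]
orientation: [[0.99, -0.14, 0.002], [-0.14, -0.99, 0.0], [0.002, -0.001, -1.0]]
ft_force: [-0.7, -0.2, -0.3]
grip_width: 0.0601
grip_force: 0.0
```

>>> {"name": "pendant", "arguments": {
  "deltas": [
    [[0,0,-0.02,0,0,0],[0,0,-0.04,0,0,0],[0,0,-0.045,0,0,0],[0,0,-0.045,0,0,0],[0,0,0,0,0,0]]
  ]
}}

```text
clock: 13.0
position: [0.5208, 0.1393, 0.2584]
orientation: [[0.99, -0.14, 0.011], [-0.14, -0.99, 0.003], [0.01, -0.004, -1.0]]
ft_force: [0.2, 0.7, -0.4]
grip_width: 0.06
grip_force: 0.0
```

```bash
python3 - <<'E'
from h import *
p=viewer.camera_params('wrist'); cv2.imwrite('pics/w5.png',viewer.grab_frame('wrist'))
for d in models.place_of('roll1','wrist'): print(d, at('wrist',d['centre'][::-1],.09,p))
togo(.33,.242,.25,-.14)
E
```

```text
{'centre': [217.1, 141.3], 'conf': 0.8} [0.54186106 0.31475025]
{'centre': [214.5, 234.6], 'conf': 0.69} [0.53125839 0.22230767]
clock 13.10 shift(tool) [-0.2005 -0.0762  0.0025] rotz(tool) -0.000  q6 1.97
```

View pics/w5.png

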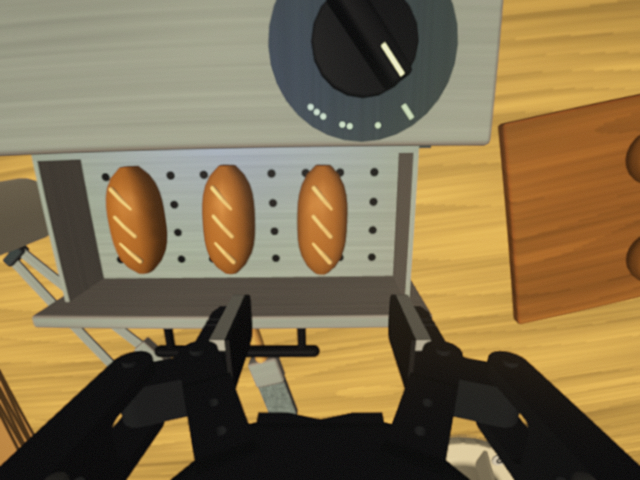

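```bash
python3 - <<'E'
from h import *
import pickle
p=viewer.camera_params('wrist'); pickle.dump(p,open('p5','wb'))
im=cv2.imread('pics/w5.png')[0:150,260:480]; cv2.imwrite('pics/dial.png',cv2.resize(im,None,fx=3.5,fy=3.5,interpolation=2))
togo(.37,.2375,.25,-.14)
E
```

```text
clock 13.10 shift(tool) [-0.1603 -0.0773  0.0026] rotz(tool) -0.000  q6 1.97
```

>>> {"name": "pendant", "arguments": {
  "deltas": [
    [[-0.04,-0.02,0,0,0,0],[-0.04,-0.02,0,0,0,0],[-0.04,-0.02,0,0,0,0],[-0.043,-0.016,0.02,0,0,0],[0,0,0.04,0,0,0],[0,0,0.045,0,0,0],[0,0,0.02,0,0,0],[0,0,0,0,0,0]]
  ],
  "finger_gap": 0,
  "grip_n": 40
}}

```text
clock: 13.9
position: [0.3633, 0.2345, 0.1229]
orientation: [[0.99, -0.139, -0.007], [-0.139, -0.99, -0.004], [-0.006, 0.005, -1.0]]
ft_force: [0.4, 0.1, 0.1]
grip_width: 0.0001
grip_force: 0.0
```

```bash
python3 -c "
from h import *
togo(.404,.2327,.130,-.14)"
```

```text
clock 13.90 shift(tool) [ 0.0405 -0.0038 -0.0073] rotz(tool) 0.000  q6 2.28
```

View pics/dial.png

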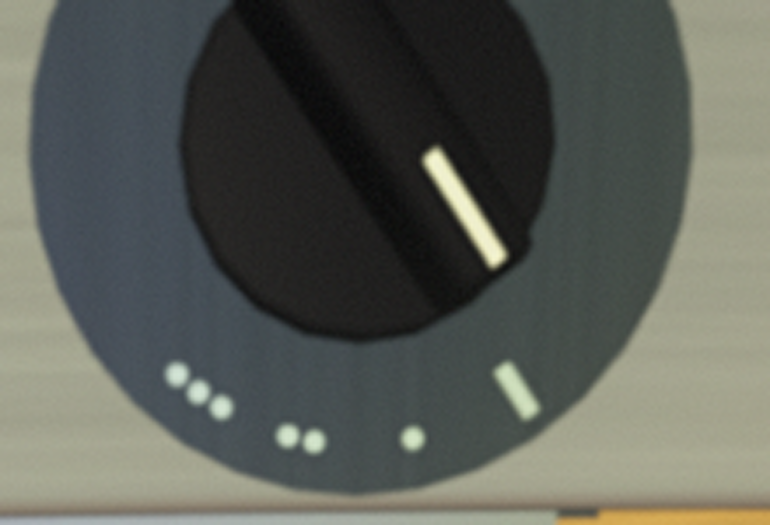

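>>> {"name": "pendant", "arguments": {
  "deltas": [
    [[0.02,-0.004,-0.01,0,0,0],[0.015,0,0,0,0,0],[0.02,0,0,0,0,0],[0.025,0,0,0,0,0],[0.025,0,0,0,0,0],[0.025,0,0,0,0,0],[0.02,0,0,0,0,0],[0.01,0,0,0,0,0],[0,0,0,0,0,0],[0,0,0,0,0,0]]
  ]
}}

```text
clock: 14.9
position: [0.5251, 0.2177, 0.1366]
orientation: [[0.99, -0.14, -0.0], [-0.14, -0.99, -0.0], [-0.0, 0.0, -1.0]]
ft_force: [-0.2, -0.1, -1.1]
grip_width: 0.0001
grip_force: 0.0
```

>>> {"name": "pendant", "arguments": {
  "deltas": [
    [[0.006,0,0,0,0,0],[0.006,0,0,0,0,0],[0,0,0,0,0,0],[0,0,0,0,0,0]]
  ]
}}

```text
clock: 15.3
position: [0.5378, 0.2164, 0.1367]
orientation: [[0.99, -0.14, 0.001], [-0.14, -0.99, 0.0], [0.001, -0.0, -1.0]]
ft_force: [-0.4, -0.5, 0.0]
grip_width: 0.0003
grip_force: 0.0
```

```bash
python3 - <<'E'
from h import *
i=viewer.grab_frame('side'); cv2.imwrite('pics/s2.png',cv2.resize(i[180:380,200:440],None,fx=3,fy=3,interpolation=2))
for t in ['drawer_handle','drawer_in']: print(t,models.place_of(t,'side')[:2])
E
```

```text
drawer_handle [{'centre': [290.2, 318.7], 'conf': 0.7}]
drawer_in [{'centre': [294.3, 280.4], 'conf': 0.82}, {'centre': [333.0, 400.3], 'conf': 0.55}]
```

View pics/s2.png

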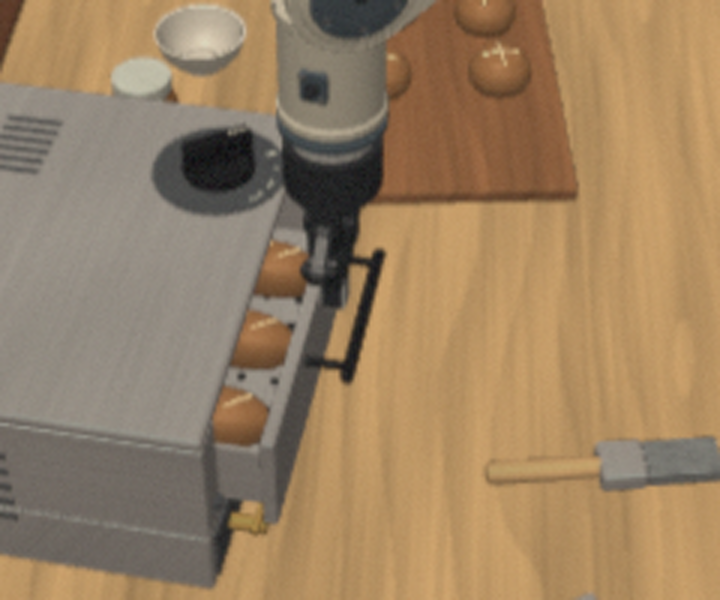

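```bash
python3 - <<'E'
from h import *
f=lambda x,y:(200+x/3-.33,180+y/3-.33)
for u in [(345,370),(378,255)]: print('bar',at('side',f(*u),.15))
for u in [(335,303)]: print('tip',at('side',f(*u),.137))
print('panel top front edge',at('side',f(275,447),.172),at('side',f(315,300),.172))
print('handle',at('side',(318.7,290.2),.15))
s=readout.state(); print(s['position'],s['clock'])
E
```

```text
bar [0.52434853 0.28135101]
bar [0.50534883 0.14995332]
tip [0.53817775 0.19541259]
panel top front edge [0.56893231 0.38097044] [0.55153232 0.22792899]
handle [0.5174396 0.2393622]
[0.53744345 0.216371   0.13668105] 15.45
```

>>> {"name": "pendant", "arguments": {
  "deltas": [
    [[0.008,0,0,0,0,0],[0.008,0,0,0,0,0],[0.008,0,0,0,0,0],[0,0,0,0,0,0]]
  ]
}}

```text
clock: 15.85
position: [0.563, 0.2128, 0.1367]
orientation: [[0.99, -0.14, 0.002], [-0.14, -0.99, 0.0], [0.002, -0.0, -1.0]]
ft_force: [1.1, 0.6, 0.3]
grip_width: -0.0001
grip_force: 0.0
```

```bash
python3 - <<'E'
from h import *
viewer.grab_frame('side')
d=models.place_of('drawer_handle','side')[0]; print(d, at('side',d['centre'][::-1],.15))
import pickle; p=pickle.load(open('p5','rb'))
for z in (.12,.15): print(z,at('w',(157,351),z,p),at('w',(318,350),z,p))
E
```

```text
{'centre': [284.3, 309.5], 'conf': 0.75} [0.540744   0.22097292]
0.12 [0.40861466 0.31860237] [0.3890238  0.15899577]
0.15 [0.42722735 0.299408  ] [0.40961014 0.15588067]
```

>>> {"name": "pendant", "arguments": {
  "deltas": [
    [[0.004,0,0,0,0,0],[0.004,0,0,0,0,0],[0,0,0,0,0,0],[0,0,0,0,0,0]]
  ]
}}

```text
clock: 16.35
position: [0.5695, 0.2118, 0.1366]
orientation: [[0.99, -0.14, 0.001], [-0.14, -0.99, 0.0], [0.001, -0.0, -1.0]]
ft_force: [0.4, -0.6, -0.4]
grip_width: 0.0001
grip_force: 0.0
```

>>> {"name": "pendant", "arguments": {
  "deltas": [
    [[0.004,0,0,0,0,0],[0.004,0,0,0,0,0],[0,0,0,0,0,0],[0,0,0,0,0,0]]
  ]
}}

```text
clock: 16.75
position: [0.5741, 0.2111, 0.1364]
orientation: [[0.99, -0.14, -0.006], [-0.14, -0.99, 0.0], [-0.006, 0.001, -1.0]]
ft_force: [-13.9, 2.7, 8.3]
grip_width: -0.0001
grip_force: 7.1
```

```bash
python3 -c "
from h import *
i=viewer.grab_frame('side'); cv2.imwrite('pics/s3.png',cv2.resize(i[180:380,200:440],None,fx=3,fy=3,interpolation=2))
d=models.place_of('drawer_handle','side')[0]; print(d, at('side',d['centre'][::-1],.15))"
```

```text
{'centre': [285.4, 306.7], 'conf': 0.89} [0.54720045 0.22508126]
```

>>> {"name": "pendant", "arguments": {
  "deltas": [
    [[0.003,0,0,0,0,0],[0,0,0,0,0,0],[0,0,0,0,0,0]]
  ]
}}

```text
clock: 17.15
position: [0.574, 0.211, 0.1364]
orientation: [[0.99, -0.14, -0.012], [-0.14, -0.99, 0.0], [-0.012, 0.001, -1.0]]
ft_force: [-25.5, 5.4, 16.3]
grip_width: 0.0004
grip_force: 13.3
```

```bash
python3 -c "
from h import *
viewer.grab_frame('side')
for k in range(2):
  d=models.place_of('drawer_handle','side')[0]; print(d, at('side',d['centre'][::-1],.15))"
```

```text
{'centre': [283.9, 304.7], 'conf': 0.8} [0.55239255 0.22031813]
{'centre': [283.9, 304.7], 'conf': 0.8} [0.55239255 0.22031813]
```

View pics/s3.png

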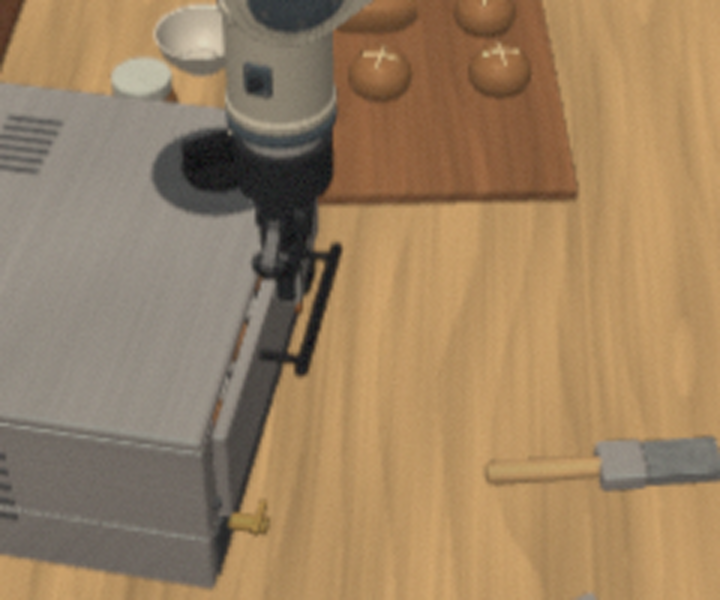

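>>> {"name": "pendant", "arguments": {
  "deltas": [
    [[-0.008,0,0,0,0,0],[-0.003,0,-0.008,0,0,0],[0,0,-0.008,0,0,0],[0,0,0,0,0,0]]
  ]
}}

```text
clock: 17.7
position: [0.5708, 0.2122, 0.1545]
orientation: [[0.99, -0.14, 0.003], [-0.14, -0.99, 0.001], [0.003, -0.002, -1.0]]
ft_force: [0.8, 0.4, 0.2]
grip_width: -0.0001
grip_force: 0.0
```

>>> {"name": "pendant", "arguments": {
  "deltas": [
    [[0.006,0,0,0,0,0],[0.005,0,0,0,0,0],[0,0,0,0,0,0],[0,0,0,0,0,0]]
  ]
}}

```text
clock: 18.1
position: [0.5801, 0.2101, 0.1522]
orientation: [[0.99, -0.14, -0.001], [-0.14, -0.99, -0.0], [-0.001, 0.0, -1.0]]
ft_force: [0.8, 0.1, 0.5]
grip_width: 0.0001
grip_force: 0.0
```

>>> {"name": "pendant", "arguments": {
  "deltas": [
    [[0.002,0,0,0,0,0],[0,0,0,0,0,0],[0,0,0,0,0,0]]
  ]
}}

```text
clock: 18.4
position: [0.5819, 0.21, 0.1525]
orientation: [[0.99, -0.14, -0.0], [-0.14, -0.99, -0.0], [-0.0, 0.0, -1.0]]
ft_force: [-0.0, 0.4, -0.0]
grip_width: -0.0
grip_force: 0.0
```

>>> {"name": "pendant", "arguments": {
  "deltas": [
    [[0.004,0,0,0,0,0],[0,0,0,0,0,0],[0,0,0,0,0,0]]
  ]
}}

```text
clock: 18.7
position: [0.5859, 0.2095, 0.1525]
orientation: [[0.99, -0.14, -0.0], [-0.14, -0.99, -0.0], [-0.0, 0.0, -1.0]]
ft_force: [-1.1, 0.2, -0.1]
grip_width: -0.0003
grip_force: 0.3
```

>>> {"name": "pendant", "arguments": {
  "deltas": [
    [[0.004,0,0,0,0,0],[0,0,0,0,0,0],[0,0,0,0,0,0]]
  ]
}}

```text
clock: 19.0
position: [0.5859, 0.2094, 0.1524]
orientation: [[0.99, -0.14, -0.008], [-0.14, -0.99, 0.0], [-0.008, 0.001, -1.0]]
ft_force: [-16.9, 4.0, 9.8]
grip_width: -0.0003
grip_force: 8.6
```

>>> {"name": "pendant", "arguments": {
  "deltas": [
    [[-0.008,0,0,0,0,0],[-0.004,0,-0.01,0,0,0],[0,0,-0.03,0,0,0],[0,0,-0.04,0,0,0],[-0.04,0,-0.04,0,0,0],[-0.05,0,0,0,0,0],[0,0,0,0,0,0],[0,0,0,0,0,0]]
  ]
}}

```text
clock: 19.8
position: [0.4934, 0.2228, 0.2693]
orientation: [[0.99, -0.139, 0.003], [-0.139, -0.99, 0.001], [0.002, -0.001, -1.0]]
ft_force: [0.8, -0.6, -0.2]
grip_width: -0.0
grip_force: 0.0
```

```bash
python3 - <<'E'
from h import *
import pickle
p=viewer.camera_params('wrist'); i=viewer.grab_frame('wrist'); pickle.dump(p,open('p6','wb')); cv2.imwrite('pics/w6.png',i)
for t,z in [('drawer_handle',.15),('dial_grip',.214),('drawer_in',.09)]:
  for d in models.place_of(t,'wrist')[:2]: print(t,d,at('w',d['centre'][::-1],z,p))
viewer.grab_frame('side')
d=models.place_of('drawer_handle','side')[0]; print(d, at('side',d['centre'][::-1],.15))
viewer.grab_frame('top')
d=models.place_of('drawer_handle','top')[:1]; print(d)
E
```

```text
drawer_handle {'centre': [155.0, 318.8], 'conf': 0.66} [0.54999324 0.21607058]
dial_grip {'centre': [156.2, 318.4], 'conf': 0.53} [0.5535876  0.21557788]
{'centre': [285.8, 304.6], 'conf': 0.95} [0.55213694 0.22672788]
[{'centre': [234.9, 260.2], 'conf': 0.97}]
```

View pics/w6.png

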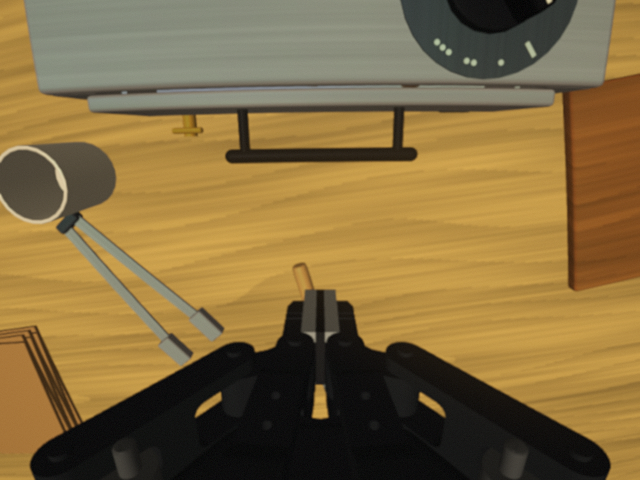

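```bash
python3 - <<'E'
from h import *
import pickle
p=pickle.load(open('p6','rb')); i=cv2.imread('pics/w6.png')
for c in (170,330,460): print(c,i[78:125,c-3:c+4].mean((1,2)).round().astype(int).tolist())
p5=pickle.load(open('p5','rb')); j=cv2.imread('pics/w5.png')
for c in (200,): print(c,j[140:165,c-3:c+4].mean((1,2)).round().astype(int).tolist(),j[268:335,c-3:c+4].mean((1,2)).round().astype(int).tolist())
E
```

```text
170 [141, 140, 139, 136, 128, 122, 114, 109, 100, 84, 78, 100, 127, 130, 120, 121, 130, 138, 140, 140, 139, 140, 139, 139, 138, 137, 135, 130, 119, 107, 92, 71, 55, 52, 51, 52, 64, 95, 124, 134, 133, 130, 126, 128, 129, 135, 137]
330 [130, 126, 120, 114, 104, 90, 77, 93, 128, 135, 119, 124, 134, 138, 138, 137, 135, 134, 135, 136, 137, 138, 138, 134, 127, 116, 104, 85, 65, 58, 55, 55, 57, 75, 106, 122, 124, 121, 120, 120, 121, 123, 123, 125, 126, 126, 128]
460 [129, 124, 118, 111, 98, 83, 77, 100, 121, 121, 119, 125, 131, 132, 132, 131, 129, 130, 130, 131, 131, 130, 130, 125, 117, 109, 93, 71, 57, 55, 54, 55, 52, 56, 84, 111, 123, 126, 128, 130, 132, 135, 135, 135, 131, 127, 124]
200 [158, 158, 155, 151, 145, 138, 129, 115, 119, 151, 174, 179, 179, 179, 178, 175, 171, 171, 171, 172, 172, 171, 171, 173, 174] [162, 161, 163, 165, 167, 168, 167, 167, 161, 138, 98, 76, 74, 75, 75, 76, 75, 76, 76, 75, 75, 75, 76, 75, 76, 76, 77, 77, 77, 76, 77, 75, 75, 74, 76, 76, 74, 73, 74, 77, 77, 77, 78, 76, 77, 76, 77, 86, 110, 135, 152, 161, 161, 160, 159, 159, 159, 156, 150, 135, 119, 107, 95, 84, 73, 65, 58]
```

```bash
python3 - <<'E'
from h import *
import pickle
X=np.array([np.cos(-.14),np.sin(-.14)])
for f,rows in (('p6',[(330,83.5,.19),(330,88,.172),(330,103.5,.172),(321,155,.15)]),('p5',[(200,147,.19),(200,316.5,.172),(200,329,.172),(238,351,.15)])):
    p=pickle.load(open(f,'rb'))
    for u,v,z in rows: print(f,v,z,(at('w',(u,v),z,p)@X).round(4))
E
python3 -c "
from h import *
togo(.5,.2215,.145,-.14)"
```

```text
p6 83.5 0.19 0.5623
p6 88 0.172 0.5615
p6 103.5 0.172 0.5513
p6 155 0.15 0.5145
p5 147 0.19 0.5596
p5 316.5 0.172 0.4294
p5 329 0.172 0.4181
p5 351 0.15 0.3824
clock 20.20 shift(tool) [ 0.0062 -0.      0.1226] rotz(tool) -0.001  q6 2.13
```

>>> {"name": "pendant", "arguments": {
  "deltas": [
    [[0,0,0.04,0,0,0],[0,0,0.045,0,0,0],[0,0,0.04,0,0,0],[0.02,0,0.008,0,0,0],[0.008,0,0,0,0,0],[0,0,0,0,0,0],[0,0,0,0,0,0]]
  ]
}}

```text
clock: 20.9
position: [0.5217, 0.2188, 0.1359]
orientation: [[0.99, -0.14, 0.001], [-0.14, -0.99, 0.001], [0.001, -0.001, -1.0]]
ft_force: [-0.6, 0.1, -0.3]
grip_width: -0.0004
grip_force: 0.0
```

>>> {"name": "pendant", "arguments": {
  "deltas": [
    [[0.006,0,0,0,0,0],[0.006,0,0,0,0,0],[0,0,0,0,0,0],[0,0,0,0,0,0]]
  ]
}}

```text
clock: 21.3
position: [0.5332, 0.2169, 0.1352]
orientation: [[0.99, -0.14, 0.0], [-0.14, -0.99, 0.0], [0.0, -0.0, -1.0]]
ft_force: [0.2, -0.2, 0.1]
grip_width: -0.0003
grip_force: 0.0
```

>>> {"name": "pendant", "arguments": {
  "deltas": [
    [[0.006,0,0,0,0,0],[0,0,0,0,0,0],[0,0,0,0,0,0]]
  ]
}}

```text
clock: 21.6
position: [0.5391, 0.216, 0.1349]
orientation: [[0.99, -0.14, -0.0], [-0.14, -0.99, -0.0], [-0.0, 0.0, -1.0]]
ft_force: [-0.9, -0.4, -1.2]
grip_width: -0.0001
grip_force: 0.0
```

>>> {"name": "pendant", "arguments": {
  "deltas": [
    [[0.005,0,0,0,0,0],[0,0,0,0,0,0],[0,0,0,0,0,0]]
  ]
}}

```text
clock: 21.9
position: [0.5441, 0.2153, 0.1349]
orientation: [[0.99, -0.14, -0.0], [-0.14, -0.99, -0.0], [-0.0, 0.0, -1.0]]
ft_force: [-0.1, 0.3, 0.3]
grip_width: 0.0
grip_force: 0.0
```

>>> {"name": "pendant", "arguments": {
  "deltas": [
    [[0.005,0,0,0,0,0],[0,0,0,0,0,0],[0,0,0,0,0,0]]
  ]
}}

```text
clock: 22.2
position: [0.5491, 0.2146, 0.135]
orientation: [[0.99, -0.14, 0.0], [-0.14, -0.99, 0.0], [0.0, -0.0, -1.0]]
ft_force: [-0.4, 0.7, -0.0]
grip_width: -0.0001
grip_force: 0.0
```

```bash
python3 -c "
from h import *
for c in ('side','top'):
  viewer.grab_frame(c); d=models.place_of('drawer_handle',c)[:1]; print(d)
  if d: print(at(c,d[0]['centre'][::-1],.15))
print(at('top',(260.2,234.9),.15),at('side',(304.6,285.8),.15))"
```

```text
[{'centre': [283.4, 306.4], 'conf': 0.62}]
[0.54842848 0.21838122]
[]
[0.54971354 0.20993644] [0.55213694 0.22672788]
```

>>> {"name": "pendant", "arguments": {
  "deltas": [
    [[-0.03,0,0,0,0,0],[-0.015,0,0.01,0,0,0],[0,0,0.015,0,0,0],[0,0,0,0,0,0],[0.015,0,0,0,0,0],[0.008,0,0,0,0,0],[0,0,0,0,0,0],[0,0,0,0,0,0]]
  ]
}}

```text
clock: 23.2
position: [0.5278, 0.2176, 0.1102]
orientation: [[0.99, -0.141, 0.0], [-0.141, -0.99, 0.0], [0.0, -0.0, -1.0]]
ft_force: [0.0, -0.2, -0.2]
grip_width: 0.0001
grip_force: 0.0
```

>>> {"name": "pendant", "arguments": {
  "deltas": [
    [[0.006,0,0,0,0,0],[0,0,0,0,0,0],[0,0,0,0,0,0]]
  ]
}}

```text
clock: 23.5
position: [0.5331, 0.2169, 0.11]
orientation: [[0.99, -0.14, -0.0], [-0.14, -0.99, 0.0], [-0.0, -0.0, -1.0]]
ft_force: [-0.4, 0.6, 0.1]
grip_width: 0.0
grip_force: 0.0
```

>>> {"name": "pendant", "arguments": {
  "deltas": [
    [[0.006,0,0,0,0,0],[0,0,0,0,0,0],[0,0,0,0,0,0]]
  ]
}}

```text
clock: 23.8
position: [0.5341, 0.2164, 0.1094]
orientation: [[0.99, -0.14, -0.009], [-0.14, -0.99, -0.0], [-0.009, 0.002, -1.0]]
ft_force: [-19.5, 4.4, 9.7]
grip_width: 0.0
grip_force: 9.6
```

```bash
python3 - <<'E'
from h import *
import pickle
from scipy.optimize import least_squares
f=lambda x,y:(260+x/3.5-.36,y/3.5-.36)
p2,p5=[pickle.load(open(n,'rb')) for n in('p2','p5')]
S={'p5':(p5,[f(516,390),f(413,438),f(301,438),f(199,391)]),'p2':(p2,[(578,105),(543,121),(507,121),(475,103)])}
for k,(p,u) in S.items():
    P=np.array([at('w',q,.19,p) for q in u])
    a=lambda v:np.c_[v[0]+v[2]*np.cos(v[3]-.42*np.arange(4)),v[1]+v[2]*np.sin(v[3]-.42*np.arange(4))]
    r=least_squares(lambda v:(a(v)-P).ravel(),[.64,.1,.05,-2.5]); print(k,r.x.round(4),'bar yaw',r.x[3]+np.pi,'res',abs(r.fun).max())
print('pointer w5',at('w',f(432,155),.227,p5),at('w',f(495,260),.227,p5))
print('plate ctr', at('w',f(361,160),.192,p5))
for z in(.201,): print('skirt', at('w',f(367,155),z,p5))
togo(.64,.0975,.27,.61)
E
```

```text
p5 [ 0.6384  0.0963  0.047  -2.6442] bar yaw 0.49740338487634306 res 7.569922149763819e-05
p2 [ 0.6437  0.0952  0.049  -2.6389] bar yaw 0.5026915036744826 res 0.0004019437020706951
pointer w5 [0.62948441 0.0918848 ] [0.61457738 0.08428815]
plate ctr [0.63688933 0.09700828]
skirt [0.6357587  0.09721814]
clock 23.80 shift(tool) [ 0.12    0.1031 -0.1616] rotz(tool) -0.751  q6 2.09
```

>>> {"name": "pendant", "arguments": {
  "deltas": [
    [[-0.015,0,0,0,0,0],[-0.006,0,-0.03,0,0,0],[0,0,-0.045,0,0,0],[0,0,-0.045,0,0,0],[0,0,-0.045,0,0,0],[0.035,0.026,0,0,0,0],[0.035,0.026,0,0,0,0],[0.035,0.026,0,0,0,0],[0.034,0.026,0,0,0,0],[0,0,0,0,0,-0.13],[0,0,0,0,0,-0.13],[0,0,0,0,0,-0.13],[0,0,0,0,0,-0.12],[0,0,0,0,0,-0.12],[0,0,0,0,0,0],[0,0,0,0,0,0]]
  ],
  "finger_gap": 0.045,
  "grip_n": 40
}}

```text
clock: 25.4
position: [0.6412, 0.0967, 0.2749]
orientation: [[0.884, 0.467, 0.0], [0.467, -0.884, -0.0], [0.0, 0.0, -1.0]]
ft_force: [-0.1, 0.6, -0.2]
grip_width: 0.0451
grip_force: 0.0
```

```bash
python3 - <<'E'
from h import *
p=viewer.camera_params('wrist'); cv2.imwrite('pics/w7.png',viewer.grab_frame('wrist'))
for t,z in (('dial_grip',.214),):
  for d in models.place_of(t,'wrist'): print(d,at('w',d['centre'][::-1],z,p))
  for d in models.boxes_of(t,'wrist'): print(d)
togo(.639,.0965,.2,.49)
E
```

```text
{'centre': [243.9, 322.1], 'conf': 0.68} [0.64416236 0.09705038]
{'rect': [278.1, 194.1, 364.0, 292.3], 'conf': 0.75}
{'rect': [0.1, 216.2, 37.3, 301.9], 'conf': 0.62}
clock 25.55 shift(tool) [-0.0021 -0.001   0.075 ] rotz(tool) -0.002  q6 1.23
```

```bash
python3 - <<'E'
from h import *
p=viewer.camera_params('wrist'); i=cv2.imread('pics/w7.png',0)
x0,y0=278,194; m=(i[y0:292,x0:364]>130).astype(np.uint8)
n,l,s,c=cv2.connectedComponentsWithStats(m)
for k in range(1,n):
    if 10<s[k][4]<600:
        v=cv2.fitLine(np.argwhere(l==k)[:,::-1].astype(np.float32),2,0,.01,.01).ravel(); print(s[k],c[k]+[x0,y0],v[:2])
        print(at('w',c[k]+[x0,y0],.227,p))
E
```

```text
[ 42  74   5  24 118] [321.96610169 279.68644068] [0.00848732 0.999964  ]
[0.6261867  0.08762243]
[16 95  6  3 12] [296.5        290.33333333] [1.0000000e+00 1.6705005e-13]
[0.6115364  0.09887951]
```

>>> {"name": "pendant", "arguments": {
  "deltas": [
    [[-0.001,0,0.02,0,0,0],[0,-0.0005,0.02,0,0,0],[0,0,0.015,0,0,0],[0,0,0,0,0,0]]
  ]
}}

```text
clock: 25.95
position: [0.6388, 0.0964, 0.2176]
orientation: [[0.883, 0.47, -0.004], [0.47, -0.883, -0.001], [-0.004, -0.001, -1.0]]
ft_force: [-0.0, -0.5, -0.3]
grip_width: 0.0452
grip_force: 0.0
```

>>> {"name": "pendant", "arguments": {
  "deltas": [
    [[0,0,0.012,0,0,0],[0,0,0.01,0,0,0],[0,0,0,0,0,0],[0,0,0,0,0,0]]
  ]
}}

```text
clock: 26.35
position: [0.6403, 0.0966, 0.198]
orientation: [[0.882, 0.47, -0.0], [0.47, -0.882, -0.0], [-0.0, -0.0, -1.0]]
ft_force: [-0.1, -0.0, -0.3]
grip_width: 0.045
grip_force: 0.0
```

>>> {"name": "pendant", "arguments": {
  "deltas": [
    [[0,0,0.009,0,0,0],[0,0,0,0,0,0],[0,0,0,0,0,0]]
  ]
}}

```text
clock: 26.65
position: [0.6401, 0.0966, 0.1888]
orientation: [[0.882, 0.47, -0.0], [0.47, -0.882, -0.0], [-0.0, -0.0, -1.0]]
ft_force: [-0.1, 0.6, 0.7]
grip_width: 0.0452
grip_force: 0.0
```

>>> {"name": "pendant", "arguments": {
  "deltas": [
    [[0,0,0,0,0,0],[0,0,0,0,0,0],[0,0,0,0,0,0],[0,0,0,0,0,0]]
  ],
  "finger_gap": 0,
  "grip_n": 60
}}

```text
clock: 27.05
position: [0.641, 0.0955, 0.1896]
orientation: [[0.882, 0.471, 0.002], [0.471, -0.882, -0.002], [0.001, 0.002, -1.0]]
ft_force: [1.7, -5.3, 2.1]
grip_width: 0.0125
grip_force: 60.7
```

>>> {"name": "pendant", "arguments": {
  "deltas": [
    [[0,0,0,0,0,0.1],[0,0,0,0,0,0.1],[0,0,0,0,0,0.1],[0,0,0,0,0,0.1],[0,0,0,0,0,0.1],[0,0,0,0,0,0.1],[0,0,0,0,0,0.1],[0,0,0,0,0,0.1],[0,0,0,0,0,0.1],[0,0,0,0,0,0.1],[0,0,0,0,0,0.1],[0,0,0,0,0,0.1],[0,0,0,0,0,0.07],[0,0,0,0,0,0],[0,0,0,0,0,0]]
  ]
}}

```text
clock: 28.55
position: [0.6416, 0.0982, 0.1896]
orientation: [[0.711, -0.703, 0.003], [-0.703, -0.711, 0.003], [0.0, -0.004, -1.0]]
ft_force: [3.5, 7.2, -0.8]
grip_width: 0.0124
grip_force: 60.3
```

```bash
python3 -c "
from h import *
s=readout.state(); R=s['orientation']; print('yaw',np.arctan2(R[1][0],R[0][0]),s['ft_torque'],s['q'][5])
p=viewer.camera_params('wrist'); cv2.imwrite('pics/w8.png',viewer.grab_frame('wrist'))
viewer.grab_frame('side')
for d in models.place_of('drawer_handle','side')[:1]: print(at('side',d['centre'][::-1],.15))"
```

```text
yaw -0.7801256685295392 [ 1.20306618 -0.66663947  0.13593042] 2.4983065513103533
[0.55037235 0.22459711]
```

>>> {"name": "pendant", "arguments": {
  "deltas": [
    [[0,0,0,0,0,0.01],[0,0,0,0,0,0],[0,0,0,0,0,0],[0,0,0,0,0,0],[0,0,0,0,0,0],[0,0,0,0,0,0],[0,0,0,0,0,0]]
  ]
}}

```text
clock: 29.4
position: [0.6416, 0.0982, 0.1896]
orientation: [[0.704, -0.71, 0.003], [-0.71, -0.704, 0.003], [0.0, -0.004, -1.0]]
ft_force: [3.4, 6.3, -1.1]
grip_width: 0.0129
grip_force: 60.3
```

```bash
python3 -c "
from rig import readout,workorder
s=readout.state(); print(s['ft_torque'],s['grip_width'],s['grip_force'])
print(workorder.sign_off())"
```

```text
[ 1.11867922 -0.6723737   0.1847529 ] 0.012856963377395031 60.27941286563873
the job is handed in; nothing more can be done
None
```

Job handed in at about 29 s of the 67 s limit, verdict not shown: three rolls flat in the drawer, drawer pressed home against its stop, and dial turned about 1.28 rad by tool angle (third stop 1.26) and still gripped at 60 N.

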